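Select the tall bottle and start the pump

ROBOT

A 6-joint arm with a two-finger parallel gripper is mounted at the origin on the work surface. World frame = base frame: x ahead of the robot, y to its left, z up, the work surface at z = 0. Lengths are in m, angles in rad, forces in N, time in s.
With the tool pointing down it reaches from about 0.3 to 0.775 m from the base axis. Payload 14.6 kg.
Tool frame: the origin (TCP) lies midway between the tips of the shut fingers; the grasp point (between the pads) lies 19 mm behind it; z points along the fingers, y is the line along which they close (so a half turn about z gives the same grasp; the last joint's range is limited). The gripper opens to 85 mm and grips with 20 to 120 N. Pads are 22 mm wide; open, the fingers measure 114 mm over their backs; the gripper's body (76 mm by 85 mm) begins 54 mm behind the grasp point. The pads swing forward as they close: fully open they stand 13 mm farther back than shut.
Start: joints at [-1.384, 0.3, 1.521, -0, 1.321, -0.067], TCP at [0.138, -0.532, 0.231] pointing down, gripper open.
Joint ranges: [-3.03, 3.03], [-0.79, 2.21], [0.23, 2.52], [-1.04, 4.18], [0, 3.07], [-2.55, 2.55]. Speed limits (rad/s): [2.22, 2.22, 2.57, 3.14, 3.14, 3.14].

INTERFACE

Orientations are given as a rotation vector (axis times angle).
In Python, from cell import robot, viewer gives the robot as it stands.
- The arm moves only by the shell command python3 -m handwheel 'ROWS' [OPENING]. ROWS is text: rows parted by semicolons, each of 6 numbers parted by spaces: the shift along the tool's x, y, z in cm, then the turn, a rotation vector about the tool's x, y, z in rad. In form: tx ty tz rx ry rz; .... A call has 1 to 20 rows; each row shifts and turns the commanded pose from where the row before left it, along the tool's axes as they then stand; what a row does not reach is not made up. A row lasts 1/8 s, in which the tool goes at most 62.5 mm and 10.7 degrees, less where a joint would pass 70% of its speed; a pose out of reach is approached as far as the arm can. A call with a gripper value outside its range is refused whole. OPENING is the closure, from -1 (fully open) to 1 (shut), set as the call begins (- or left out, the last holds). The fingers move at their own pace and stop on an object; the grip force is fixed at half the most. Time passes only in rows, so rows that do not move let the fingers close. It gives the time, the measured TCP pose, the force, the opening and the grip force at its end, in the units of the state.
- robot.read_state(): the state, without advancing time (a new reading comes with each control period).
- viewer.get_image(name): name is "side" or "top"; returns the picture (400x640x3 uint8, red, green, blue); there is no depth.
- viewer.calibration(name): a dict with "intrinsics" (3x3 intrinsics, pixels), "world_from_camera" (4x4, takes a point from camera to world coordinates). Camera axes: x right, y down, z forward; pixel columns grow to the right and rows downward; lengths in m; the calibration is good to about 2 mm. A picture is of the moment at which its call begins. calibration takes no time and is no camera call.
- robot.job_done(): hands the job in; it is judged then, once.
The state is a dict: "clock": time; "qpos": joint angles; "joint_velocities": joint speeds; "tau": joint torques, N m; "ee_pos": TCP position; "tcp_rot": TCP orientation; "ft_force": force on the tool from outside, world axes, zero at the start; "moment": the same for the moment, N m; "opening": opening from 0.0 (shut) to 1.0 (fully open); "gripper_force": force on a finger pad.
Only numpy, scipy, OpenCV 4.12 (cv2) and the standard library are available. Lean on these libraries where they do the work, as an engineer would, in place of code of your own. Each camera call takes 0.05 s, during which the arm holds its last target. There are 200 camera calls.

TASK

With one finger, push the pointer arm of the selector valve round until it points squarely at the tall bottle, and leave it there; then press the start button on the pump control box fully down and let it come up again. Only push the arm, never pinch it between the fingers; do not start the pump before the arm points at the tall bottle, and leave the bottles and the other loose things standing where they are.

Things in the scene. Friction and masses are not known exactly. Their poses are not given: they have to be found in the camera images.
- tall_bottle: the tall lab bottle, the only one: closed, clear glass with the same blue screw cap as the others, 80 mm across, 170 mm tall (cap 43 mm across), standing on the 12 mm base plate; origin at the centre of its underside, z up. It stands at one of five places around the selector valve, on the half turned away from the robot, about 170 mm from the valve axis. It is only pointed at, never touched
- bottle_a: short lab bottle, closed, clear glass with a blue screw cap, 58 mm across, 105 mm tall, origin at the centre of its underside, z up; stands on the plate about 170 mm from the valve axis. Leave it alone
- bottle_b: short lab bottle, closed, clear glass with a blue screw cap, 58 mm across, 105 mm tall, origin at the centre of its underside, z up; stands on the plate about 170 mm from the valve axis. Leave it alone
- bottle_c: short lab bottle, closed, clear glass with a blue screw cap, 58 mm across, 105 mm tall, origin at the centre of its underside, z up; stands on the plate about 170 mm from the valve axis. Leave it alone
- bottle_d: short lab bottle, closed, clear glass with a blue screw cap, 58 mm across, 105 mm tall, origin at the centre of its underside, z up; stands on the plate about 170 mm from the valve axis. Leave it alone
- selector (a joint): turn of the selector valve's pointer arm about its upright axis, rad: 0 = arm pointing at the near edge of the plate, towards the robot (starts within 0.7 of that); positive = counterclockwise seen from above; end stops at +-3.5, so it can turn to any bottle either way round. It turns stiffly without springing back (0.25 N m, about 4 N pushed at 65 mm from the axis) and stays where it is left
- selector_axis (a point): point on the valve's upright axis at the mid-height of the pointer arm, 149 mm above the table; it turns with the arm: x runs outwards along the arm, y to the arm's left seen from above, z up. The valve is a round white head (72 mm across, top 135 mm above the table) on a black column standing on the steel base plate; port stubs stick out of the head to 54 mm from the axis, below the arm (121 mm above the table, 13 mm across), one towards each bottle place
- selector_tip (a point): outer end of the pointer arm, 92 mm from the axis along the arm's x, at arm mid-height. The arm is a straight bar of bright metal with black side faces, 16 mm wide, from the hub (36 mm across) to 92 mm (a 5 mm wide nose runs on to 98 mm), spanning 138 to 160 mm above the table; its side faces can be pushed from 20 to 86 mm from the axis. Beyond the valve head (over 54 mm from the axis) there is free space under and beside the arm
- left_face (a point): middle of the black left side face of the pointer arm (66 mm long, 17 mm high, 20 to 86 mm from the axis), 53 mm from the axis and 8 mm to the left of the arm's centre line; axes as selector_axis. Push on it to turn the arm clockwise seen from above
- right_face (a point): middle of the black right side face of the pointer arm, mirror image of the left one; push on it to turn the arm counterclockwise seen from above
- start_button_top (a point): centre of the top of the pump's start button, a round white push button 28 mm across in a black collar on top of the pump control box; pressed straight down; its top is 68 mm above the table, the rim of the 44 mm wide collar 62 mm, the box 50 mm; fully down it is level with the collar
- start_button (a joint): travel of the start button, m: 0 = up, 0.006 = fully down; spring-loaded, fully down takes about 5 N, comes back up when released
- pump_box: pump control box, grey plastic, fixed, 90 x 100 x 50 mm high, origin at the centre of its underside; the button sits 18 mm from the middle towards the box's -x. It stands to the left or right of the robot's work area, the stirrer on the other side
- beaker: small loose glass beaker, 52 mm across, 60 mm tall, origin at the centre of its underside; leave it alone
- spare_cap: loose blue bottle cap lying on the table, 43 mm across, 24 mm high, origin at the centre of its underside; leave it alone
- wrench: loose steel wrench lying on the table, 130 mm long along its x, origin at its underside; leave it alone
Mind the look-alikes: they are no part of the job. There is more than one size of the pump_box; the one meant has the size given above.

How it is judged:
On the way, in this order (a step that is already met when the one before it is completed fails the run):
1. the pointer arm points at the tall bottle (its line passes within 16 mm of the bottle's centre) and is at rest (y of tall_bottle in the frame of selector_axis between -0.016 and 0.016 m and x of tall_bottle in the frame of selector_axis above 0.05 m and velocity of joint selector between -0.05 and 0.05 rad/s), for 0.3 s.
2. the start button is pressed down (at least 4.5 mm of its 6 mm) with the arm still pointing at the tall bottle (y of tall_bottle in the frame of selector_axis between -0.016 and 0.016 m and x of tall_bottle in the frame of selector_axis above 0.05 m and value of joint start_button above 0.0045 m), for 0.05 s.
At the end, for the whole second after the job is handed in: The pointer arm is at rest with its line passing within 16 mm of the tall bottle's centre (on the bottle's side of the axis), the start button is up again (within 1.5 mm), and the bottles, beaker, cap and wrench are at rest within 20 mm of where they began, the bottles and beaker upright (all of step 1 and value of joint start_button below 0.0015 m and distance of each of tall_bottle, bottle_a, bottle_b, bottle_c, bottle_d, beaker, spare_cap, wrench from where it was at the start of the episode below 0.02 m and linear speed of each of tall_bottle, bottle_a, bottle_b, bottle_c, bottle_d, beaker, spare_cap, wrench below 0.02 m/s and angle between each of tall_bottle, bottle_a, bottle_b, bottle_c, bottle_d, beaker's own z axis and vertical below 0.15 rad); the robot touches nothing.
It fails at once if the start button is pressed (over 3 mm) while the arm does not point at the tall bottle (16 mm) (value of joint start_button above 0.003 m and not (y of tall_bottle in the frame of selector_axis between -0.016 and 0.016 m and x of tall_bottle in the frame of selector_axis above 0.05 m)).
It fails at once if the pointer arm is pinched: the fingers press on both of its side faces at once (over 2 N each) (contact force between the fingers and selector_c3 above 2 N and contact force between the fingers and selector_c4 above 2 N).
It fails at once if a bottle or another loose thing is lifted, carried, knocked over or moved more than 20 mm (distance of any of tall_bottle, bottle_a, bottle_b, bottle_c, bottle_d, beaker, spare_cap, wrench from where it was at the start of the episode above 0.02 m or angle between any of tall_bottle, bottle_a, bottle_b, bottle_c, bottle_d, beaker's own z axis and vertical above 0.3 rad).
It also fails if it takes over 50 s, if anything falls off the work surface, if the arm or the gripper's body presses on something with over 40 N, if the wrist force passes 120 N, or if a joint passes its speed limit or range.

## Working session

There is one attempt and no reset: what is moved stays moved. The work goes in short steps, Python scripts to look and compute and a shell command to move; the robot and the scene stay as the last step left them, time stands still between calls to the robot, and variables do not carry over. Pictures are saved under pics/ and viewed, at most 10 in all, crops included, and the job is handed in when it is done.

```bash
mkdir -p pics
python3 - <<'E'
from cell import robot, viewer
import cv2
for n in("side","top"):
    cv2.imwrite(f"pics/{n}0.png",viewer.get_image(n)[:,:,::-1])
    c=viewer.calibration(n);print(c["intrinsics"].round(1).tolist(),c["world_from_camera"].round(3).tolist())
s=robot.read_state();print(s["clock"],s["ee_pos"],s["tcp_rot"],s["opening"])
E
```

```text
[[513.9, 0.0, 314.0], [0.0, 513.9, 204.2], [0.0, 0.0, 1.0]] [[-0.828, -0.313, 0.464, -0.136], [-0.56, 0.484, -0.673, 0.953], [-0.014, -0.817, -0.576, 0.892], [0.0, 0.0, 0.0, 1.0]]
[[370.1, 0.0, 318.1], [0.0, 370.1, 196.1], [0.0, 0.0, 1.0]] [[0.014, -0.992, 0.124, 0.379], [-1.0, -0.013, 0.012, 0.03], [-0.01, -0.124, -0.992, 1.065], [0.0, 0.0, 0.0, 1.0]]
0.1 [ 0.13805818 -0.53218209  0.23078536] [-3.11532543e+00 -3.97456643e-01  6.39986305e-05] 0.9984233153105345
```

View pics/side0.png

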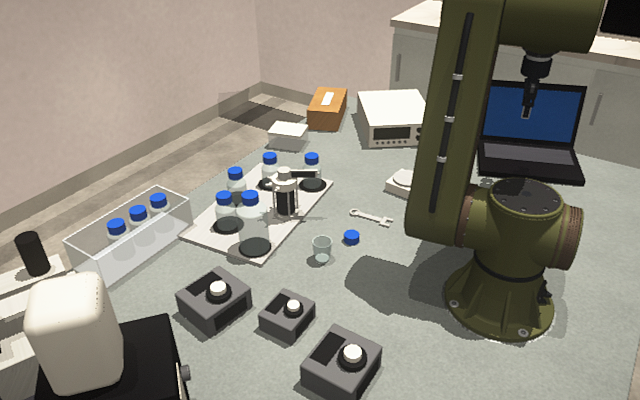

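View pics/top0.png

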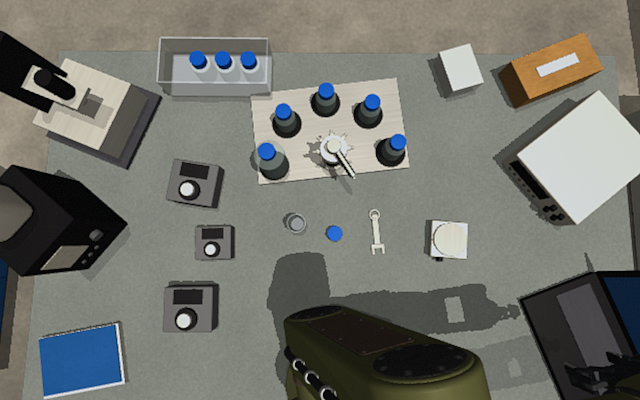

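The top view shows the valve hub near (334,146) with its arm pointing to about (352,177). There are five bottles, with caps at (267,151), (284,112), (326,92), (372,102) and (397,142). The one at (267,151) is probably the tall bottle (side view cap at (250,197)). Three boxes could be the pump box: top (195,183), (214,242) and (190,307). I'll enlarge these areas.

Run:
```python
import cv2,numpy as np
t=cv2.imread("pics/top0.png");s=cv2.imread("pics/side0.png")
z=lambda i,x,y,w,h,k:cv2.resize(i[y:y+h,x:x+w],None,fx=k,fy=k,interpolation=cv2.INTER_CUBIC)
cv2.imwrite("pics/valve.png",np.vstack([z(t,245,70,200,75,4)*0+z(t,245,70,200,75,4),z(t,245,145,200,75,4)]))
cv2.imwrite("pics/vside.png",z(s,175,140,200,150,4))
a=z(t,150,150,100,200,3);b=z(s,165,255,225,145,2)
c=np.zeros((600,800,3),np.uint8);c[:,:300]=a;c[:290,310:760]=b
cv2.imwrite("pics/boxes.png",c)
```

```text
(no output)
```

View pics/valve.png

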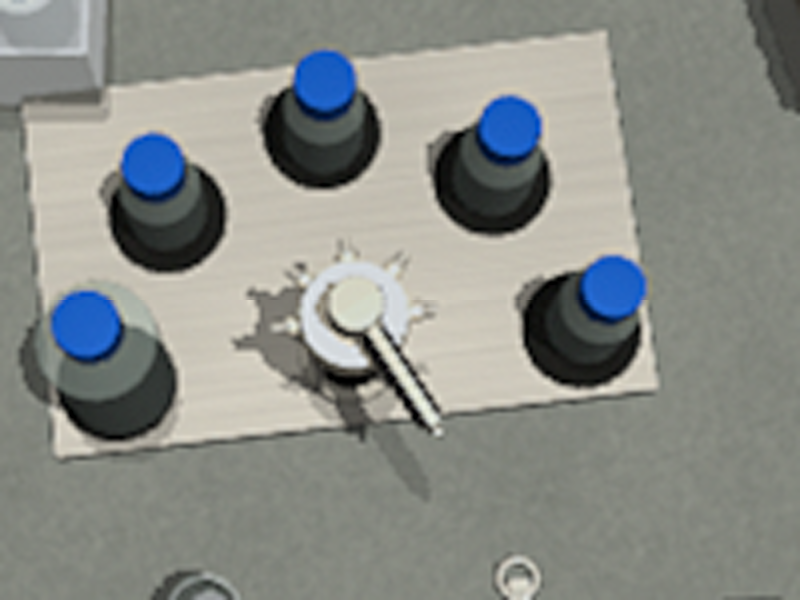

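View pics/vside.png

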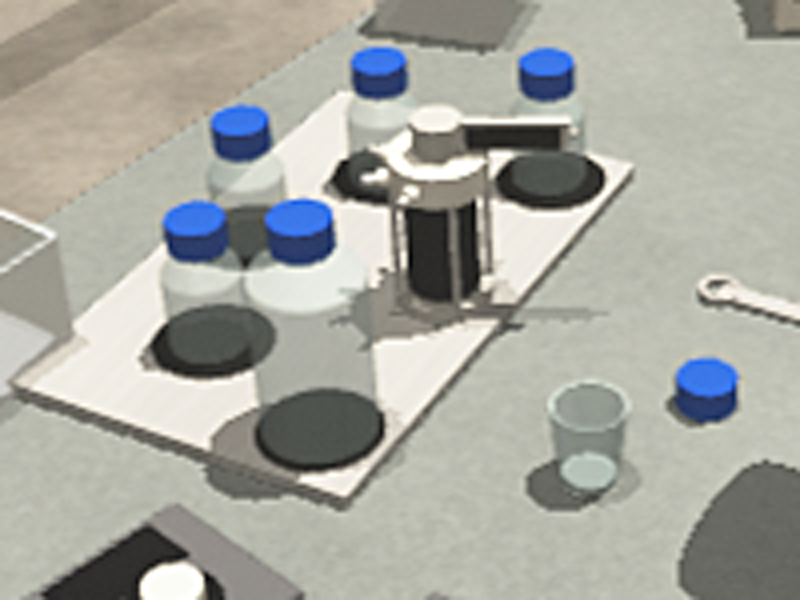

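View pics/boxes.png

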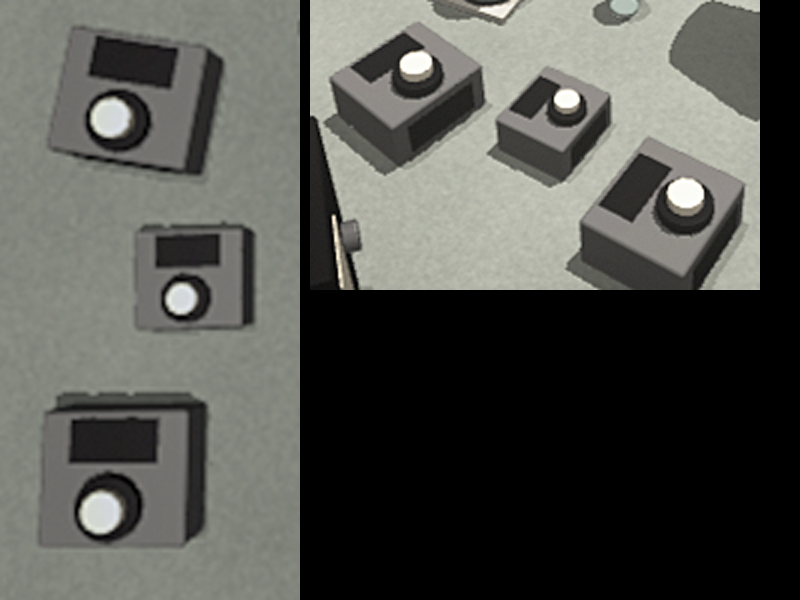

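Box candidates are A (195,183), B (214,242) and C (190,307). By rough scale, B is about 0.09 x 0.10 m and the others are larger. I'll triangulate to check.

```bash
cat > h.py <<'E'
import cv2,numpy as np
from cell import robot, viewer
def P(n):
    c=viewer.calibration(n);return c["intrinsics"]@np.linalg.inv(c["world_from_camera"])[:3]
def tri(t,s):
    X=cv2.triangulatePoints(P("top"),P("side"),np.array(t,float),np.array(s,float));return X[:3,0]/X[3,0]
def atz(n,p,z):
    c=viewer.calibration(n);W=c["world_from_camera"]
    d=W[:3,:3]@np.linalg.solve(c["intrinsics"],[*p,1]);return W[:3,3]+d*(z-W[2,3])/d[2]
E
python3 - <<'E'
from h import *
np.set_printoptions(precision=4,suppress=True)
cr=lambda p,k,o:(np.array(p)+.5)/k-.5+np.array(o)
T=lambda p:cr(p,4,(245,70));S=lambda p:cr(p,4,(175,140))
for n,t,s in [("tallcap",(87,323),(300,216)),("hubtop",(356,302),(436,116)),("nose",(437,432),(575,128)),
  ("cap2",(153,162),(196,216)),("cap3",(325,80),(241,120)),("cap4",(510,126),(380,62)),("cap5",(613,286),(547,62))]:
    print(n,tri(T(t),S(s)))
print("tallbase",atz("top",T((118,383)),.012),atz("side",S((320,430)),.012))
B=lambda p:cr(p,3,(150,150));D=lambda p:cr((p[0]-310,p[1]),2,(165,255))
for n,t,s in [("A",(109,118),(416,58)),("B",(181,299),(567,96)),("C",(100,512),(685,185))]: print(n,tri(B(t),D(s)))
for q,z in (([(75,27),(205,48),(187,173),(50,150)],.06),([(136,227),(241,227),(241,328),(136,328)],.05),([(44,408),(188,408),(184,545),(40,545)],.065)):
    c=np.array([atz("top",B(p),z) for p in q]);print(np.linalg.norm(np.roll(c,-1,0)-c,axis=1),c.mean(0))
print("hub@z160",atz("top",T((356,302)),.16),"nose",atz("top",T((437,432)),.149))
print("Bbtn",atz("top",B((181,299)),.068))
print("beaker",atz("top",(296,222),.06),"cap",atz("top",(335,233),.02))
E
```

```text
tallcap [0.6001 0.1687 0.1782]
hubtop [0.6198 0.0029 0.1599]
nose [ 0.5396 -0.0488  0.1502]
cap2 [0.7256 0.1375 0.1148]
cap3 [0.785  0.0237 0.113 ]
cap4 [ 0.7543 -0.1009  0.1111]
cap5 [ 0.6451 -0.1679  0.1125]
tallbase [0.5984 0.1713 0.012 ] [0.5948 0.1756 0.012 ]
A [0.5136 0.3922 0.0959]
B [0.3553 0.3277 0.0706]
C [0.1763 0.3797 0.0964]
[0.1233 0.1167 0.1283 0.1162] [0.537  0.3884 0.06  ]
[0.0964 0.0912 0.0953 0.0913] [0.3752 0.3285 0.05  ]
[0.1278 0.1167 0.1259 0.1169] [0.2012 0.381  0.065 ]
hub@z160 [0.6211 0.0036 0.16  ] nose [ 0.541  -0.0482  0.149 ]
Bbtn [0.3559 0.3289 0.068 ]
beaker [0.4326 0.1009 0.06  ] cap [ 0.4054 -0.0067  0.02  ]
```

Box B matches: 0.091 x 0.096 m with its button top at 0.07. A and C are about 0.12 m. The tall bottle is the one with its cap at z=0.178, at (0.600, 0.170), 0.168 m from the valve axis at (0.620, 0.003). The arm points at about 213° and must turn clockwise to about 97°, so I push on the left face. First I square the shut tool and fly to a spot above that face.

```bash
python3 -m handwheel '0 0 0 0 0 0.127; 0 0 0 0 0 0.127; 3.2 -3.4 0 0 0 0; 3.2 -3.4 0 0 0 0; 3.2 -3.4 0 0 0 0; 3.2 -3.4 0 0 0 0; 3.2 -3.4 0 0 0 0; 3.2 -3.4 0 0 0 0; 3.2 -3.4 0 0 0 0; 3.2 -3.4 0 0 0 0; 3.2 -3.4 0 0 0 0; 3.2 -3.4 0 0 0 0; 3.2 -3.4 0 0 0 0; 3.2 -3.4 0 0 0 0; 3.2 -3.2 0 0 0 0; 3.2 -3 0 0 0 0; 0 0 0 0 0 0; 0 0 0 0 0 0' 1
```

```text
clock: 2.35
ee_pos: [0.5858, -0.0627, 0.2308]
tcp_rot: [3.142, -0.0, -0.002]
ft_force: [-0.1, 0.8, 0.0]
opening: -0.002
gripper_force: 0.0
```

```bash
python3 -m handwheel '0 0 3 0 0 0; 0 0 3 0 0 0; 0 0 1.5 0 0 0; 0 0 1.2 0 0 0; 0 0 0 0 0 0; 0 0 0 0 0 0'
python3 - <<'E'
from h import *
t=viewer.get_image("top")[:,:,::-1];s=viewer.get_image("side")[:,:,::-1]
z=lambda i,x,y,w,h,k:cv2.resize(i[y:y+h,x:x+w],None,fx=k,fy=k,interpolation=cv2.INTER_CUBIC)
cv2.imwrite("pics/c1.png",np.hstack([z(t,265,90,100,150,4),z(s,240,130,100,150,4)]))
E
```

```text
clock: 3.1
ee_pos: [0.5866, -0.0626, 0.1452]
tcp_rot: [3.141, -0.0, 0.002]
ft_force: [-0.1, -0.7, 0.2]
opening: 0.001
gripper_force: 0.0
```

View pics/c1.png

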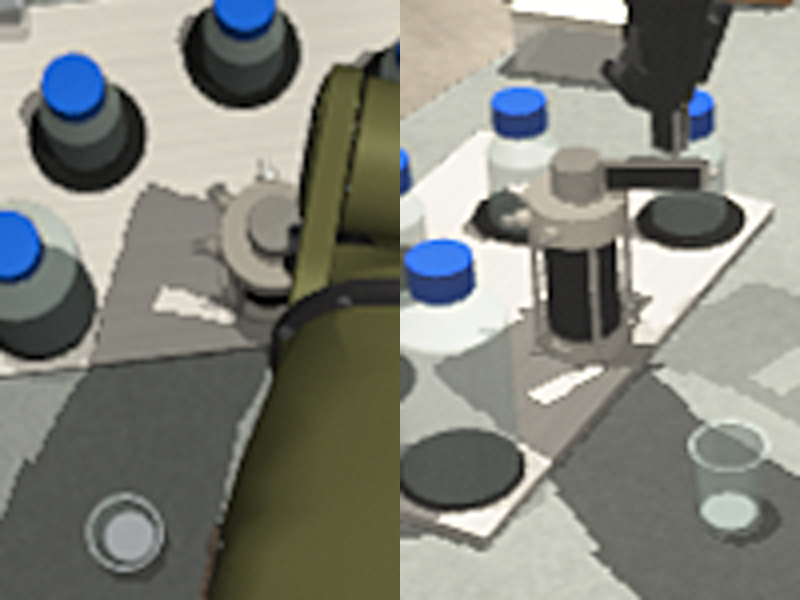

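The side view shows the finger at about (672,130) in the crop, just behind the arm's far (left) side and clear of it. The top view is blocked by the robot. I start the sweep.

```bash
python3 -m handwheel '-0.74 -0.6 0.1 0 0 0; -0.74 -0.6 0.1 0 0 0; -0.61 -0.72 0 0 0 0; -0.61 -0.72 0 0 0 0; -0.4 -0.85 0 0 0 0; -0.4 -0.85 0 0 0 0; -0.17 -0.92 0 0 0 0; -0.17 -0.92 0 0 0 0; 0.08 -0.94 0 0 0 0; 0.08 -0.94 0 0 0 0; 0.31 -0.89 0 0 0 0; 0.31 -0.89 0 0 0 0; 0.53 -0.78 0 0 0 0; 0.53 -0.78 0 0 0 0; 0.46 -0.42 0 0 0 0; 0.46 -0.42 0 0 0 0; 0 0 0 0 0 0; 0 0 0 0 0 0'
python3 - <<'E'
from h import *
t=viewer.get_image("top")[:,:,::-1];s=viewer.get_image("side")[:,:,::-1]
z=lambda i,x,y,w,h,k:cv2.resize(i[y:y+h,x:x+w],None,fx=k,fy=k,interpolation=cv2.INTER_CUBIC)
cv2.imwrite("pics/c2.png",np.hstack([z(t,265,90,100,150,4),z(s,225,130,100,150,4)]))
E
```

```text
clock: 5.45
ee_pos: [0.5755, 0.0602, 0.1424]
tcp_rot: [-3.141, 0.0, -0.001]
ft_force: [-0.2, 0.1, 0.3]
opening: 0.004
gripper_force: 0.0
```

View pics/c2.png

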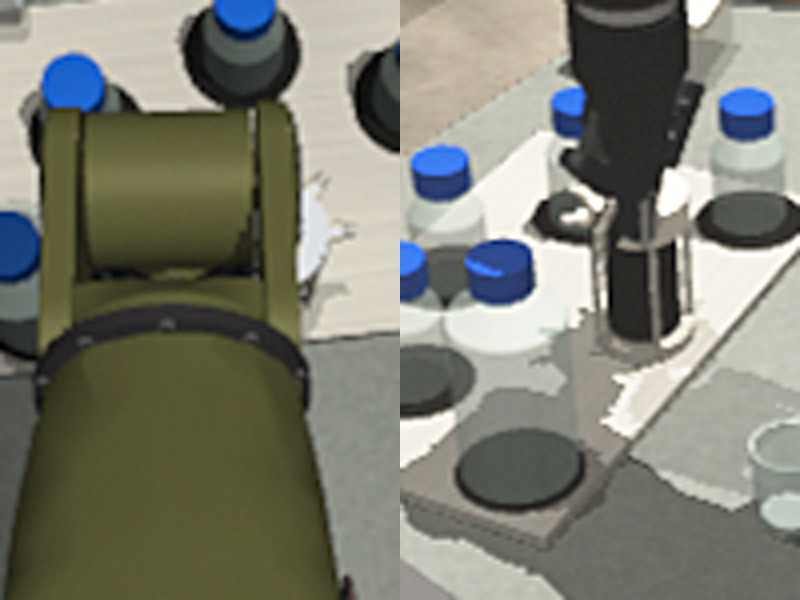

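The hub and arm are hidden behind the gripper in this view. I back off, rise and step aside to see the arm.

```bash
python3 -m handwheel '-1.5 -0 0 0 0 0; -1.5 0 0 0 0 0; 0 0 -4 0 0 0; 0 0 -4 0 0 0; -2 4.5 0 0 0 0; -2 4.5 0 0 0 0; -2 4.5 0 0 0 0; -2 4.5 0 0 0 0; -2 4.5 0 0 0 0; -2 4.5 0 0 0 0; 0 4.5 0 0 0 0; 0 0 0 0 0 0; 0 0 0 0 0 0'
python3 - <<'E'
from h import *
t=viewer.get_image("top")[:,:,::-1];s=viewer.get_image("side")[:,:,::-1]
z=lambda i,x,y,w,h,k:cv2.resize(i[y:y+h,x:x+w],None,fx=k,fy=k,interpolation=cv2.INTER_CUBIC)
cv2.imwrite("pics/c3.png",np.hstack([z(t,265,90,100,150,4),z(s,225,130,100,150,4)]))
E
```

```text
clock: 7.18
ee_pos: [0.4253, -0.2546, 0.2222]
tcp_rot: [-3.141, 0.001, -0.0]
ft_force: [-0.0, 0.2, 0.3]
opening: -0.001
gripper_force: 0.0
```

View pics/c3.png

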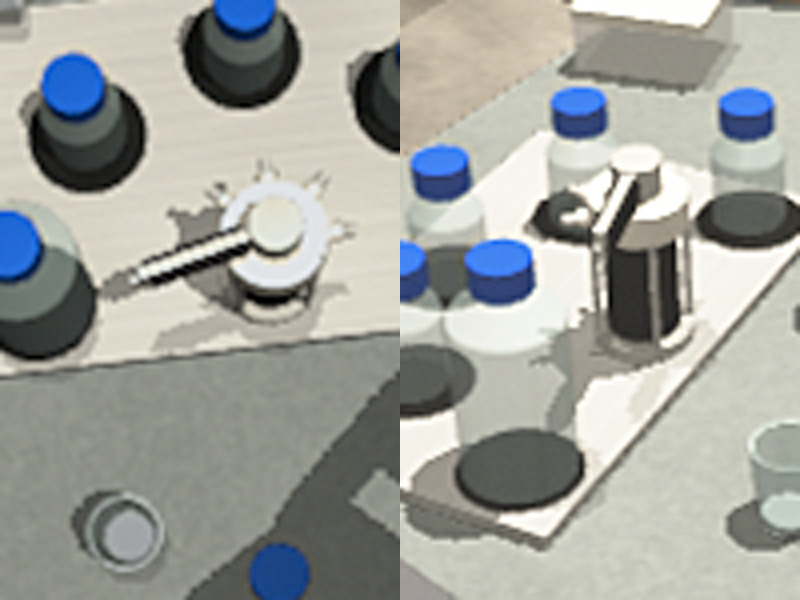

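The arm now points at left-lower: hub at (273,222) and nose at about (132,277) in the crop. The bottles haven't moved. I work out the remaining angle.

Run:
```python
from h import *
np.set_printoptions(precision=4,suppress=True)
cr=lambda p,k,o:(np.array(p)+.5)/k-.5+np.array(o)
T=lambda p:cr(p,4,(265,90))
h=atz("top",T((273,222)),.16)
tips=[atz("top",T(p),.16) for p in((134,276),(190,256))]
b1=atz("top",cr((87,323),4,(245,70)),.182);b2=atz("top",cr((118,383),4,(245,70)),.012)
a=lambda p:np.degrees(np.arctan2(*(p-h)[[1,0]]))
print(h,tips,b1,b2,[a(x) for x in (*tips,b1,b2)],[np.linalg.norm((x-h)[:2]) for x in(*tips,b1,b2)])
```

```text
[0.621  0.0055 0.16  ] [array([0.5854, 0.092 , 0.16  ]), array([0.5986, 0.0572, 0.16  ])] [0.6001 0.1686 0.182 ] [0.5984 0.1713 0.012 ] [np.float64(112.38652627224288), np.float64(113.44940971974154), np.float64(97.32923516978695), np.float64(97.78575886978734)] [np.float64(0.09349264675082898), np.float64(0.05632904893886018), np.float64(0.16444216874540518), np.float64(0.16736059233117218)]
```

```bash
python3 -m handwheel '1.5 -3.9 0 0 0 0; 1.5 -3.9 0 0 0 0; 1.5 -3.9 0 0 0 0; 1.5 -3.9 0 0 0 0; 1.5 -3.9 0 0 0 0; 1.5 -3.9 0 0 0 0; 1.5 -3.9 0 0 0 0; 1.5 -4 0 0 0 0; 0 0 0 0 0 0; 0 0 4 0 0 0; 0 0 4 0 0 0; 0 0 0 0 0 0; 0 0 0 0 0 0'
```

```text
clock: 8.9
ee_pos: [0.5459, 0.0579, 0.1441]
tcp_rot: [-3.142, 0.0, -0.003]
ft_force: [0.5, 0.4, 0.2]
opening: 0.001
gripper_force: 0.0
```

```bash
python3 -m handwheel '1 -0.25 0 0 0 0; 1 -0.25 0 0 0 0; 0.7 -0.25 0 0 0 0; 0.5 -0.25 0 0 0 0; 0.5 -0.25 0 0 0 0; 0.5 0 0 0 0 0; 0.5 0 0 0 0 0; 0 0 0 0 0 0; 0 0 0 0 0 0' && python3 -m handwheel '-1 0 0 0 0 0; -1.5 0 0 0 0 0; -1.5 0 0 0 0 0; 0 0 -4 0 0 0; 0 0 -4 0 0 0; -2 4.5 0 0 0 0; -2 4.5 0 0 0 0; -2 4.5 0 0 0 0; -2 4.5 0 0 0 0; -2 4.5 0 0 0 0; -2 4.5 0 0 0 0; 0 4.5 0 0 0 0; 0 0 0 0 0 0; 0 0 0 0 0 0'
python3 - <<'E'
from h import *
t=viewer.get_image("top")[:,:,::-1];s=viewer.get_image("side")[:,:,::-1]
z=lambda i,x,y,w,h,k:cv2.resize(i[y:y+h,x:x+w],None,fx=k,fy=k,interpolation=cv2.INTER_CUBIC)
cv2.imwrite("pics/c4.png",np.hstack([z(t,255,90,100,150,4),z(s,225,130,100,150,4)]))
E
```

```text
clock: 10.02
ee_pos: [0.5927, 0.0703, 0.1424]
tcp_rot: [3.141, -0.0, 0.001]
ft_force: [-0.2, -0.9, 0.9]
opening: 0.002
gripper_force: 0.0
clock: 11.78
ee_pos: [0.432, -0.244, 0.2222]
tcp_rot: [-3.141, 0.001, 0.0]
ft_force: [0.2, -0.1, -0.6]
opening: 0.002
gripper_force: 0.0
```

View pics/c4.png

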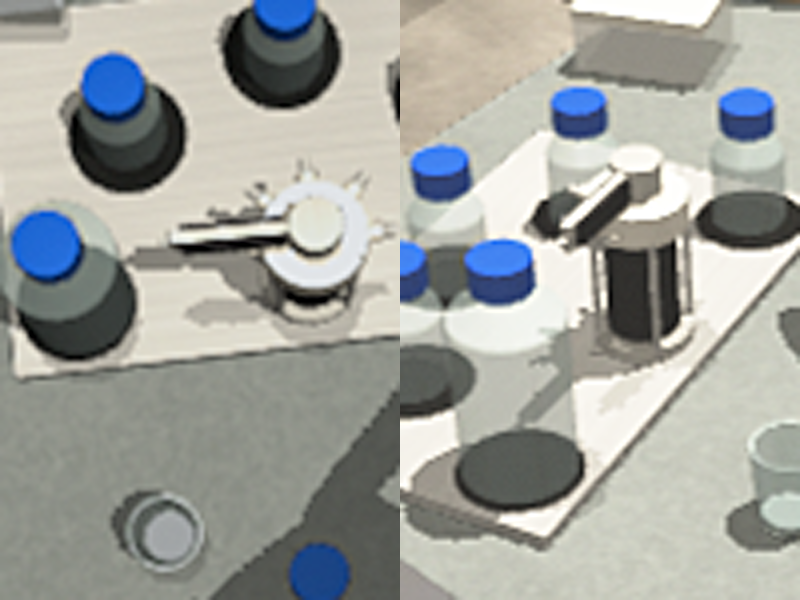

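Now hub is at (314,222), arm nose at about (171,239) and the tall bottle's cap centre at (47,243) in the crop, so they look aligned. I check it with numbers.

Run:
```python
from h import *
cr=lambda p,k,o:(np.array(p)+.5)/k-.5+np.array(o)
T=lambda p:cr(p,4,(255,90))
h=atz("top",T((314,222)),.16)
a=lambda p:np.degrees(np.arctan2(*(p-h)[[1,0]]))
print(h,[a(atz("top",T(p),.16)) for p in((171,238),(180,236),(230,231))],a(atz("top",T((47,243)),.182)),a(atz("top",cr((118,383),4,(245,70)),.012)))
S=lambda p:cr(p,4,(225-100,130))
print(tri(T((314,222)),S((636,160))),tri(T((171,238)),S((568,238))))
```

```text
[0.62104652 0.0048994  0.16      ] [np.float64(97.22270800119581), np.float64(96.7926961586221), np.float64(96.9474373291228)] 97.30403907394516 97.75930973316008
[0.61984646 0.00370338 0.15716758] [0.61000783 0.09348625 0.14658376]
```

Arm at 97.0° against the bottle at 97.3 to 97.8°, so under 2 mm off. Next, the button on box B at (0.3555, 0.328).

```bash
python3 -m handwheel '-0.6 -4.4 0 0 0 0; -0.6 -4.4 0 0 0 0; -0.6 -4.4 0 0 0 0; -0.6 -4.4 0 0 0 0; -0.6 -4.4 0 0 0 0; -0.6 -4.4 0 0 0 0; -0.6 -4.4 0 0 0 0; -0.6 -4.4 0 0 0 0; -0.6 -4.4 0 0 0 0; -0.6 -4.4 0 0 0 0; -0.6 -4.4 0 0 0 0; -0.6 -4.4 0 0 0 0; -0.4 -4.4 0 0 0 0; 0 0 0 0 0 0; 0 0 4 0 0 0; 0 0 4 0 0 0; 0 0 4 0 0 0; 0 0 0 0 0 0; 0 0 0 0 0 0'
python3 - <<'E'
from h import *
s=viewer.get_image("side")[:,:,::-1];t=viewer.get_image("top")[:,:,::-1]
z=lambda i,x,y,w,h,k:cv2.resize(i[y:y+h,x:x+w],None,fx=k,fy=k,interpolation=cv2.INTER_CUBIC)
cv2.imwrite("pics/c5.png",np.hstack([z(s,250,260,80,100,5),z(t,170,190,80,100,5)]))
E
```

```text
clock: 14.25
ee_pos: [0.3569, 0.3278, 0.104]
tcp_rot: [-3.14, 0.0, -0.002]
ft_force: [0.2, 0.4, 0.7]
opening: -0.001
gripper_force: 0.0
```

View pics/c5.png

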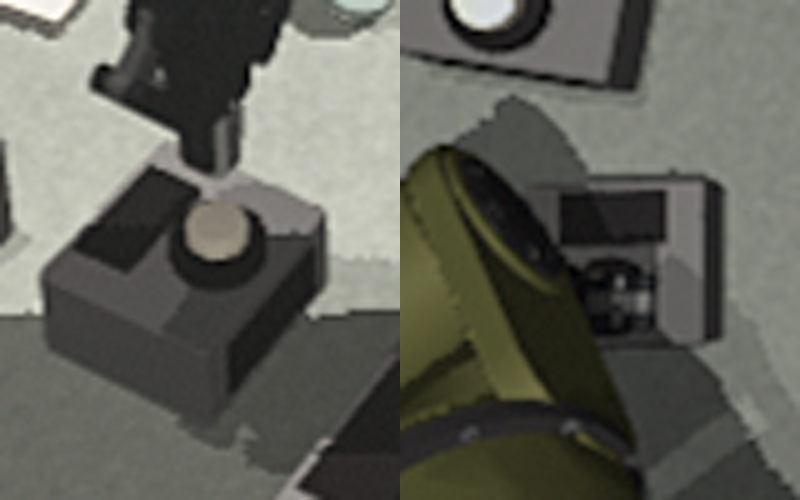

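The finger tip sits above the button of the small box (button at (217,225), tip at (208,168) in the crop) with about 36 mm to go. I descend and press.

```bash
python3 -m handwheel '0 0 2 0 0 0; 0 0 1 0 0 0; 0 0 0 0 0 0; 0 0 0.5 0 0 0; 0 0 0.3 0 0 0; 0 0 0.1 0 0 0; 0 0 0 0 0 0; 0 0 0 0 0 0'
```

```text
clock: 15.35
ee_pos: [0.3571, 0.328, 0.0656]
tcp_rot: [-3.14, 0.0, -0.003]
ft_force: [-9.0, -7.3, 32.6]
opening: -0.007
gripper_force: 15.8
```

The force rose sooner than expected. I raise in small steps to see the force against height.

```bash
for i in 1; do python3 -m handwheel '0 0 -0.1 0 0 0; 0 0 0 0 0 0; 0 0 0 0 0 0'|sed -n 2,4p; python3 -m handwheel '0 0 -0.1 0 0 0; 0 0 0 0 0 0; 0 0 0 0 0 0'|sed -n 2,4p; python3 -m handwheel '0 0 -0.1 0 0 0; 0 0 0 0 0 0; 0 0 0 0 0 0'|sed -n 2,4p;  python3 -m handwheel '0 0 -0.1 0 0 0; 0 0 0 0 0 0; 0 0 0 0 0 0'|sed -n 2,4p; python3 -m handwheel '0 0 -0.2 0 0 0; 0 0 0 0 0 0; 0 0 0 0 0 0'|sed -n 2,4p; python3 -m handwheel '0 0 -0.2 0 0 0; 0 0 0 0 0 0; 0 0 0 0 0 0'|sed -n 2,4p; done
```

```text
ee_pos: [0.357, 0.3279, 0.0658]
tcp_rot: [-3.14, 0.0, -0.002]
ft_force: [-4.3, -4.4, 20.8]
ee_pos: [0.3569, 0.3278, 0.066]
tcp_rot: [-3.141, 0.0, -0.002]
ft_force: [-0.4, 0.4, 8.0]
ee_pos: [0.3568, 0.3278, 0.0666]
tcp_rot: [-3.141, 0.0, -0.002]
ft_force: [2.4, 2.2, 4.6]
ee_pos: [0.3565, 0.3275, 0.0673]
tcp_rot: [-3.141, 0.0, -0.0]
ft_force: [1.7, 1.6, 4.1]
ee_pos: [0.3563, 0.3274, 0.0692]
tcp_rot: [3.141, -0.0, -0.0]
ft_force: [0.8, 0.5, 3.0]
ee_pos: [0.3563, 0.3273, 0.0711]
tcp_rot: [3.141, -0.0, -0.001]
ft_force: [0.1, 0.6, 1.5]
```

The curve is clear. It is a spring up to about 5 N, over roughly 6 mm of travel (0.072 to 0.066), then a hard stop, so the button was fully down. I release it and lift well away. An image difference then checks that the loose things and the arm haven't moved.

```bash
python3 -m handwheel '0 0 -1 0 0 0; 0 0 -3 0 0 0; 0 0 -4 0 0 0; 0 0 -4 0 0 0; 0 0 -3 0 0 0; 0 0 0 0 0 0; 0 0 0 0 0 0; 0 0 0 0 0 0; 0 0 0 0 0 0'
python3 - <<'E'
from h import *
t=viewer.get_image("top")[:,:,::-1];s=viewer.get_image("side")[:,:,::-1]
p=cv2.imread("pics/c4.png")
z=lambda i,x,y,w,h,k:cv2.resize(i[y:y+h,x:x+w],None,fx=k,fy=k,interpolation=cv2.INTER_CUBIC)
n=np.hstack([z(t,255,90,100,150,4),z(s,225,130,100,150,4)])
for nm,(x,y,w,h) in dict(armtop=(160,180,200,100),armside=(550,140,140,120),tallcap=(5,200,80,90)).items():
    print(nm,(cv2.absdiff(n,p)[y:y+h,x:x+w].max(2)>40).mean())
o=cv2.imread("pics/side0.png")
for nm,(x,y,w,h) in dict(button=(284,296,20,22),bottles=(205,150,115,110),beaker=(310,233,24,34),cap=(340,227,22,20),wrench=(345,205,50,25)).items():
    print(nm,(cv2.absdiff(o,s)[y:y+h,x:x+w].max(2)>40).mean())
E
```

```text
clock: 18.73
ee_pos: [0.3563, 0.3274, 0.2206]
tcp_rot: [3.141, -0.0, -0.002]
ft_force: [-0.1, -0.2, -0.2]
opening: -0.003
gripper_force: 0.0
armtop 0.0
armside 0.7660119047619047
tallcap 0.0
button 0.21136363636363636
bottles 0.2783399209486166
beaker 0.0
cap 0.0
wrench 0.0
```

In the top view the arm and the tall bottle are unchanged. In the side view the beaker, cap and wrench match the first picture, and the other differences there fit the robot in front of the camera and its shadow. I hand in.

```bash
python3 -c "
from cell import robot
print(robot.job_done())"
```

```text
the job is handed in; nothing more can be done
None
```

The job is handed in, with no verdict shown: the pointer arm was pushed by the shut fingers to within about 2 mm of the tall bottle's line, then the start button was pressed to its stop and released, at about 19 s of the 50 s allowed.

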